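# Audit the adapter case and quarantine the misplaced parts

### The arm

A 6-joint arm with a two-finger parallel gripper is mounted at the origin on the work surface. World frame = base frame: x ahead of the robot, y to its left, z up, the work surface at z = 0. Lengths are in m, angles in rad, forces in N, time in s.
With the tool pointing down it reaches from about 0.275 to 0.75 m from the base axis. Payload 10.2 kg.
Tool frame: the origin (TCP) lies at the very end of the fingers, on their centre line; the grasp point (between the pads) lies 19 mm behind it; z points along the fingers, y is the line along which they close (so a half turn about z gives the same grasp; the last joint's range is limited). The gripper opens to 85 mm and grips with 20 to 120 N. Pads are 22 mm wide; open, the fingers measure 114 mm over their backs; the gripper's body (76 mm by 85 mm) begins 54 mm behind the grasp point. The pads swing forward as they close: fully open they stand 13 mm farther back than shut.
Start: joints at [0.925, 0.313, 1.498, -0, 1.331, -0.223], TCP at [0.215, 0.479, 0.231] pointing down, gripper open.
Joint ranges: [-2.94, 2.94], [-0.97, 2.17], [0.19, 2.56], [-1.23, 4.37], [0.02, 3.11], [-2.88, 2.88]. Speed limits (rad/s): [2.39, 2.39, 3.01, 3.14, 3.14, 3.14].

### API

Orientations are given as a rotation vector (axis times angle).
In Python, from workcell import arm gives the robot as it stands.
- The arm moves only by the shell command python3 -m inch 'ROWS'. ROWS is JSON, a list of rows, each a list of 3 entries, a list of its own where there are three numbers: the opening in per cent of the stroke, from 0 (shut) to 100 (fully open), then the shift along the tool's x, y, z in m, then the turn about the tool's z in degrees. A call has 1 to 12 rows; each row shifts and turns the commanded pose from where the row before left it, along the tool's axes as they then stand; what a row does not reach is not made up. A row lasts 1/8 s, in which the tool goes at most 62.5 mm and 10.7 degrees, less where a joint would pass 70% of its speed; a pose out of reach is approached as far as the arm can. A call is refused whole if a number of a shift passes 0.0625 or a number of a turn 10.7, either way. A call with a gripper value outside its range is refused whole. The fingers move at their own pace and stop on an object; the grip force is fixed at half the most. Time passes only in rows, so rows that do not move let the fingers close. It gives the time, the measured TCP pose, the force, the opening and the grip force at its end, in the units of the state.
- arm.observe(): the state, without advancing time (a new reading comes with each control period).
- arm.get_image(name): name is "scene" or "side" or "wrist"; returns the picture (420x560x3 uint8, blue, green, red); there is no depth.
- arm.get_calibration(name): a dict with "vfov" (degrees; the focal length in pixels is half the picture's height over the tangent of half this angle, whatever the lens; pixels are square), "cx", "cy" (the principal point, pixels), "k1" (the pictures are not rectified: a ray, as slopes to the right and down, at radius r is drawn at 1 + k1 r^2 times it, then the intrinsics apply), "rvec" (rotation vector, rad) and "tvec" (3), from world to camera coordinates, as OpenCV has them. Camera axes: x right, y down, z forward; pixel columns grow to the right and rows downward; lengths in m; the calibration is good to about 2 mm. A picture is of the moment at which its call begins: read the wrist's pose just before it. get_calibration takes no time and is no camera call; for the wrist camera it gives the pose at the moment of the call.
- arm.job_done(): hands the job in; it is judged then, once.
The state is a dict: "time_s": time; "q": joint angles; "qvel": joint speeds; "effort": joint torques, N m; "tcp_pos": TCP position; "eef_rot": TCP orientation; "force": force on the tool from outside, world axes, zero at the start; "ft_torque": the same for the moment, N m; "finger_gap": finger opening in m; "grasp_force": force on a finger pad.
Only numpy, scipy, OpenCV 4.12 (cv2) and the standard library are available. Lean on these libraries where they do the work, as an engineer would, in place of code of your own. Each camera call takes 0.05 s, during which the arm holds its last target. There are 200 camera calls.

### The job

Check the hinged adapter case against its layout, sockets only in the front row and spline adapters only in the rear row by the hinge: tip the quarantine tin's lid up by its tab until it clearly slants, lift it off and lay it flat on the rubber mat, open the case fully, and move every part that stands in the wrong row into the tin, leaving the rightly packed parts standing where they are. Then shut the case completely and put the lid back on the tin so that it sits level on the rim. The mallet head and the hex key stay where they lie.

Things in the scene. Friction and masses are not known exactly. Their poses are not given: they have to be found in the camera images.
- case: fixed low aluminium case, 160 mm (x) by 300 mm (y), origin centre of underside, z up; front (-x) faces the robot, lid hinged along the rear (+x). Inner floor at 5 mm; outer walls 22 mm high, 5 mm thick; dividers 15 mm high make two rows of four compartments, columns at y = -96, -32, 32, 96 mm. The layout card in the lid shows the same rows
- front_row (a point): middle of the front row (x = -38 mm in the case), on the inner floor. Four compartments for sockets only; an adapter here is wrongly packed; an empty compartment is no fault
- rear_row (a point): middle of the rear row (x = +38 mm in the case), next to the hinge, on the inner floor. Four compartments for spline adapters only; a socket here is wrongly packed; an empty compartment is no fault
- case_lid (a joint): case lid's hinge angle, rad: 0 shut, grows as it opens, stop at 1.9 (leaning back past upright). Stiff hinge: stays at any angle; moving it takes 2 to 4 N at its lug. May start ajar, up to 0.2. Lid: a shell 160 by 300 mm, 36 mm deep, 0.25 kg; shut, its top is 58 mm above the plate
- lug (a point): centre of the lug at the middle of the lid's front edge: steel roller 16 mm diameter, 24 mm long along the hinge direction (case y), with free flat ends that can be pinched and then turns between the fingers. Its axis is 17 mm out from the lid's front face; lid shut, it is 177 mm in front of and 14 mm above the hinge line
- lid_hinge (a point): middle of the hinge line, on top of the case's rear wall (case x = +80 mm, 22 mm above the plate); the hinge line runs along the case's y
- tin: loose round open-topped quarantine tin on the plate, 140 mm across, 75 mm high, wall 4 mm, floor 4 mm (inner width 132 mm), about 0.9 kg; origin centre of underside, z up. Starts covered by its lid
- tin_lid: tin's loose lid: disc 144 mm across, 4 mm thick, resting on the rim; plug under it 120 mm across, 10 mm deep, loose in the tin. Origin on the axis at the disc's underside (75 mm up when seated, 12 mm when on the mat), z up. Tab standing on its top, centred 55 mm from the axis on its -x side: 12 mm thick (x), 30 mm wide (y), its top 34 mm above the origin. 0.10-0.20 kg
- mat: fixed round black rubber mat, 160 mm across, 2 mm thick, origin centre of underside; empty at the start
- mallet_head: bystander, loose: copper-faced mallet head lying on its side, 82 mm long along its x, 40 mm high; origin centre of underside
- hex_key: bystander, loose: thin L-shaped ball-end hex key lying flat, 100 mm along its x with a 30 mm leg, 8 mm high; origin middle of the long leg, underside
- socket_a: drive socket: plain round steel cylinder, 28 mm across, 42 mm tall, black square recess on its flat top, 0.12 kg. Origin at its centre (mid-height, mid-axis), z along its axis. Absent in some runs. Starts upright in a compartment of the case, within 8 mm of its centre
- socket_b: drive socket: plain round steel cylinder, 28 mm across, 42 mm tall, black square recess on its flat top, 0.12 kg. Origin at its centre (mid-height, mid-axis), z along its axis. Absent in some runs. Starts upright in a compartment of the case, within 8 mm of its centre
- socket_c: drive socket: plain round steel cylinder, 28 mm across, 42 mm tall, black square recess on its flat top, 0.12 kg. Origin at its centre (mid-height, mid-axis), z along its axis. Absent in some runs. Starts upright in a compartment of the case, within 8 mm of its centre
- socket_d: drive socket: plain round steel cylinder, 28 mm across, 42 mm tall, black square recess on its flat top, 0.12 kg. Origin at its centre (mid-height, mid-axis), z along its axis. Absent in some runs. Starts upright in a compartment of the case, within 8 mm of its centre
- adapter_a: spline adapter: dark steel, stepped: round toothed collar 34 mm across, 14 mm tall, below; plain round shank 18 mm across, 30 mm tall, above; 0.12 kg. Origin on its axis at half its total height of 44 mm, z up the shank. Absent in some runs. Starts upright in a compartment of the case, within 8 mm of its centre
- adapter_b: spline adapter: dark steel, stepped: round toothed collar 34 mm across, 14 mm tall, below; plain round shank 18 mm across, 30 mm tall, above; 0.12 kg. Origin on its axis at half its total height of 44 mm, z up the shank. Absent in some runs. Starts upright in a compartment of the case, within 8 mm of its centre
- adapter_c: spline adapter: dark steel, stepped: round toothed collar 34 mm across, 14 mm tall, below; plain round shank 18 mm across, 30 mm tall, above; 0.12 kg. Origin on its axis at half its total height of 44 mm, z up the shank. Absent in some runs. Starts upright in a compartment of the case, within 8 mm of its centre
- adapter_d: spline adapter: dark steel, stepped: round toothed collar 34 mm across, 14 mm tall, below; plain round shank 18 mm across, 30 mm tall, above; 0.12 kg. Origin on its axis at half its total height of 44 mm, z up the shank. Absent in some runs. Starts upright in a compartment of the case, within 8 mm of its centre
Not all that is in view belongs to the job. Leave any purple, red or yellow look-alike of the tin_lid alone.

How it is judged:
On the way, in this order (a step that is already met when the one before it is completed fails the run):
1. the tin's lid is tipped up on edge by at least 7 degrees while still over the tin (angle between tin_lid's own z axis and vertical above 0.12 rad and horizontal distance between tin_lid and tin below 0.06 m and angle between tin's own z axis and vertical below 0.1 rad), for 0.1 s.
2. the tin's lid lies flat on the rubber mat and the case stands open by at least 70 degrees (horizontal distance between tin_lid and mat below 0.05 m and height (world z) of tin_lid below 0.022 m and angle between tin_lid's own z axis and vertical below 0.1 rad and value of joint case_lid above 1.22 rad), for 0.2 s.
3. every wrongly packed part is in the tin (horizontal distance between each of socket_a, socket_c, adapter_a, adapter_c and tin below 0.066 m and z of socket_a in the frame of tin between 0.004 and 0.068 m and z of socket_c in the frame of tin between 0.004 and 0.068 m and z of adapter_a in the frame of tin between 0.004 and 0.068 m and z of adapter_c in the frame of tin between 0.004 and 0.068 m), for 0.2 s.
At the end, for the whole second after the job is handed in: Wrong-row parts all in the tin; right ones upright in their rows within 30 mm of their start; case shut within 0.05 rad; tin upright on the plate, its lid level on the rim within 12 mm of centre; tin and lid at rest (all of step 3 and distance of each of socket_b, socket_d, adapter_b, adapter_d from where it was at the start of the episode below 0.03 m and angle between each of socket_b, socket_d, adapter_b, adapter_d's own z axis and vertical below 0.2 rad and x of each of socket_b, socket_d in the frame of case below -0.005 m and x of each of adapter_b, adapter_d in the frame of case above 0.005 m and horizontal distance between tin_lid and tin below 0.012 m and z of tin_lid in the frame of tin between 0.071 and 0.079 m and angle between the z axis of tin_lid and the z axis of tin, either way round below 0.06 rad and angle between tin's own z axis and vertical below 0.06 rad and height (world z) of tin below 0.008 m and value of joint case_lid below 0.05 rad and linear speed of each of tin, tin_lid below 0.02 m/s); the robot touches nothing.
It fails at once if the mallet head is shifted by more than 30 mm (distance of mallet_head from where it was at the start of the episode above 0.03 m).
It fails at once if the hex key is shifted by more than 30 mm (distance of hex_key from where it was at the start of the episode above 0.03 m).
Of socket_a, socket_c, adapter_a, adapter_c only 2 to 3 are there at a start; the rules pass over those that are not, and their reading is None.
Of socket_b, socket_d, adapter_b, adapter_d only 3 to 4 are there at a start; the rules pass over those that are not, and their reading is None.
At some moment in a run one of tin may be knocked a few centimetres aside while the robot is not near it.
It also fails if it takes over 210 s, if anything falls off the work surface, if the arm or the gripper's body presses on something with over 40 N, if the wrist force passes 120 N, or if a joint passes its speed limit or range.

## Working session

There is one attempt and no reset: what is moved stays moved. The work goes in short steps, Python scripts to look and compute and a shell command to move; the robot and the scene stay as the last step left them, time stands still between calls to the robot, and variables do not carry over. Pictures are saved under pics/ and viewed, at most 14 in all, crops included, and the job is handed in when it is done.

```bash
ls; mkdir -p pics; cat > h.py <<'E'
import numpy as np, cv2
from scipy.spatial.transform import Rotation as R
from workcell import arm
def cal(n):
    c=arm.get_calibration(n); f=210/np.tan(np.radians(c['vfov'])/2)
    return c,f,R.from_rotvec(c['rvec']).as_matrix(),np.array(c['tvec'])
def px2w(n,u,v,z,C=None):
    c,f,M,t=C or cal(n)
    d=np.array([(u-c['cx'])/f,(v-c['cy'])/f]); s=d.copy()
    for _ in range(30): s=d/(1+c['k1']*(s@s))
    ray=M.T@np.array([s[0],s[1],1]); o=-M.T@t
    return o+ray*(z-o[2])/ray[2]
def w2px(n,p,C=None):
    c,f,M,t=C or cal(n)
    q=M@np.array(p)+t; s=q[:2]/q[2]; s=s*(1+c['k1']*(s@s))
    return s*f+[c['cx'],c['cy']]
def snap(n,name):
    im=arm.get_image(n); cv2.imwrite(f'pics/{name}.png',im); return im
def st():
    o=arm.observe(); r=R.from_rotvec(o['eef_rot']).as_matrix()
    print('t',round(o['time_s'],2),'tcp',np.round(o['tcp_pos'],4),'x',r[:,0].round(3),'y',r[:,1].round(3),'z',r[:,2].round(3),'F',np.round(o['force'],1),'gap',round(o['finger_gap'],4),'g',round(o['grasp_force'],1)); return np.array(o['tcp_pos']),r
E
python3 - <<'E'
from h import *
st()
for n in ('scene','side','wrist'):
    snap(n,n+'0'); c,f,M,t=cal(n); print(n,f,-M.T@t,M[2])
E
```

```text
pics
t 0.0 tcp [0.2152 0.4785 0.2307] x [-0.912  0.41   0.   ] y [ 0.41   0.912 -0.001] z [-0.001 -0.001 -1.   ] F [ 0.2 -0.4 -0.6] gap 0.0855 g 0.0
scene 461.2666063762668 [1.43450592 0.12526698 0.76459535] [-0.76947577 -0.1621457  -0.6177506 ]
side 389.79400577793547 [ 0.50681236 -0.88965683  0.9352589 ] [ 0.01899289  0.70366626 -0.71027675]
wrist 376.24909064765535 [0.1501656  0.50817978 0.37296983] [ 0.25428914 -0.11622688 -0.96011892]
```

View pics/scene0.png

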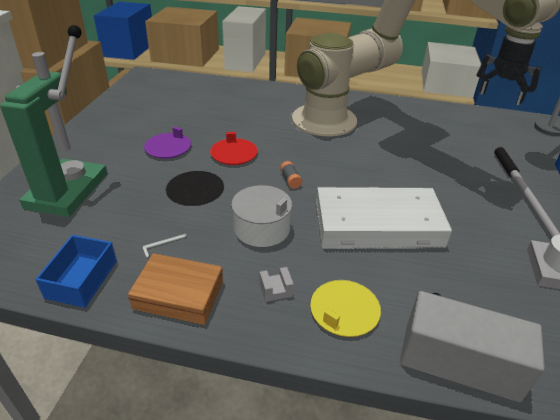

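View pics/side0.png

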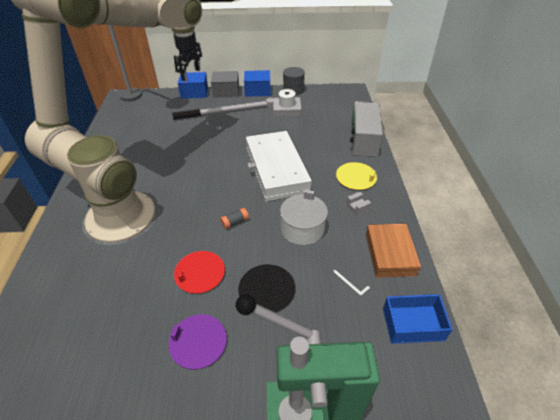

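Tin with its grey lid: scene (262,205), tab (282,207); side (303,212). Look-alikes that I leave alone: purple lid (168,146), red (234,151), yellow (345,307). The mat is at (195,187), the case at (380,215), the mallet head at (291,175) and the hex key at (165,243). Next, a close crop.

```bash
python3 - <<'E'
from h import *
a=cv2.imread('pics/scene0.png')[130:265,150:460]; b=cv2.imread('pics/side0.png')[120:325,210:350]
a=cv2.resize(a,None,fx=2.55,fy=2.55,interpolation=cv2.INTER_CUBIC)
cv2.imwrite('pics/c1.png',a)
b=cv2.resize(b,None,fx=2.9,fy=2.9,interpolation=cv2.INTER_CUBIC); cv2.imwrite('pics/c2.png',b); print(a.shape,b.shape)
E
```

```text
(344, 790, 3) (594, 406, 3)
```

View pics/c1.png

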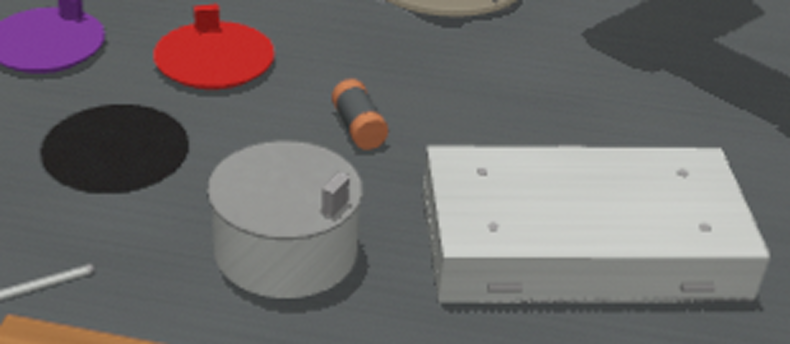

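View pics/c2.png

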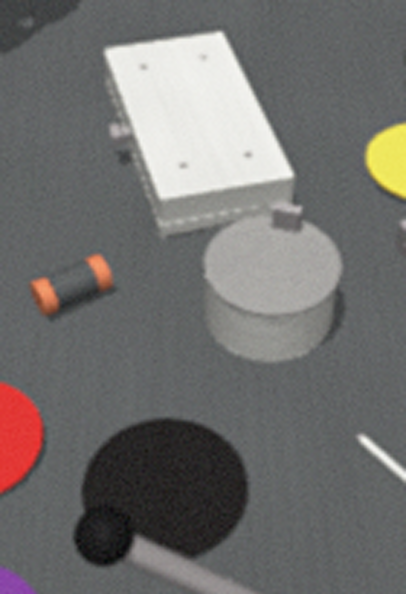

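Both crops show the grey lid on the tin. In the scene crop the disc is centred at about (285,190) with its tab at (335,195); in the side crop the disc is at (272,264) and the tab at (288,215). The case lid's corners are clear, and the lug is at side-crop (120,132).

```bash
python3 - <<'E'
from h import *
from scipy.optimize import least_squares
S=lambda u,v:('scene',150+u/2.55,130+v/2.55); D=lambda u,v:('side',210+u/2.9,120+v/2.9)
W=lambda a,z:px2w(*a,z)
def circ(pts,z,r=None):
    P=np.array([W(p,z)[:2] for p in pts])
    s=least_squares(lambda q:np.hypot(*(P-q[:2]).T)-(q[2] if r is None else r),[*P.mean(0),.07]); return s.x.round(4)
sd=[S(208,190),S(361,190),S(285,141),S(285,237)]; dd=[D(204,264),D(342,266),D(272,217),D(268,311)]
for n,p in(('lid scene',sd),('lid side',dd),('lid both',sd+dd)): print(n,circ(p,.078))
print('tabtop',W(S(336,180),.109),W(D(288,207),.109))
m1=[S(40,148),S(189,144),S(120,104),S(112,192)]; m2=[D(82,485),D(247,487),D(170,418)]
print('mat',circ(m1,.002),circ(m2,.002))
print('case top corners scene (z .058)'); 
for p in((428,147),(723,148),(767,256),(440,258)): print(W(S(*p),.058))
for p in((105,50),(222,33),(293,177),(162,199)): print(' side',W(D(*p),.058))
print('lug',W(D(120,132),.036)); print('mallet',W(S(348,90),.02),W(S(370,130),.02),W(D(45,295),.02),W(D(100,272),.02))
print('hex',px2w('scene',186,237,.004),px2w('scene',146,247,.004),px2w('scene',150,254,.004))
print('red',px2w('scene',234,151,.01),'wood',px2w('scene',221,268,.03),'yellow',px2w('scene',345,307,.01))
E
```

```text
lid scene [ 0.5995 -0.075   0.0715]
lid side [ 0.6008 -0.077   0.0701]
lid both [ 0.6002 -0.076   0.0708]
tabtop [ 0.61674505 -0.02340909  0.109     ] [ 0.61956972 -0.02641546  0.109     ]
mat [ 0.4838 -0.2922  0.0799] [ 0.4824 -0.2953  0.0791]
case top corners scene (z .058)
[0.47774658 0.04414308 0.058     ]
[0.40410269 0.33892552 0.058     ]
[0.56613089 0.37064576 0.058     ]
[0.64081673 0.07876432 0.058     ]
 side [0.41255585 0.33550671 0.058     ]
 side [0.56795666 0.36681377 0.058     ]
 side [0.63668474 0.07672099 0.058     ]
 side [0.48507561 0.0460684  0.058     ]
lug [0.43354662 0.19302031 0.036     ]
mallet [ 0.34134243 -0.06402468  0.02      ] [ 0.41127303 -0.02573687  0.02      ] [ 0.35531539 -0.06065811  0.02      ] [ 0.41430779 -0.02876027  0.02      ]
hex [ 0.68112551 -0.2422758   0.004     ] [ 0.7366306  -0.32102549  0.004     ] [ 0.75578194 -0.30216801  0.004     ]
red [ 0.29006923 -0.23715733  0.01      ] wood [ 0.78105761 -0.12081252  0.03      ] yellow [0.80719209 0.15277181 0.01      ]
```

```bash
cat >> h.py <<'E'
def plan(x,y,z,yaw=None):
    "turn (deg, tool z) to bring tool y to world yaw mod 180, then shift in turned tool axes"
    p,r=st(); cur=np.degrees(np.arctan2(r[1,1],r[0,1])); d=0
    if yaw is not None: d=-((yaw-cur+90)%180-90)
    r2=r@R.from_euler('z',d,degrees=True).as_matrix()
    print('yaw',cur.round(1),'turn',round(d,1),'shift',(r2.T@(np.array([x,y,z])-p)).round(4))
E
python3 -m inch '[[100,[0,0,0],10.6],[100,[0,0,0],10.6],[100,[0,0,0],10.6],[100,[0,0,0],10.6],[100,[0,0,0],10.6],[100,[0,0,0],10.6],[100,[0,0,0],10.6],[100,[0,0,0],10.6]]'
python3 -m inch '[[100,[-0.0286,0.0456,0],0],[100,[-0.0286,0.0456,0],0],[100,[-0.0286,0.0456,0],0],[100,[-0.0286,0.0456,0],0],[100,[-0.0286,0.0456,0],0],[100,[-0.0286,0.0456,0],0],[100,[-0.0286,0.0456,0],0],[100,[-0.0286,0.0456,0],0],[100,[-0.0286,0.0456,0],0],[100,[-0.0286,0.0456,0],0],[100,[-0.0286,0.0456,0],0],[100,[-0.0286,0.0456,0.03],0]]'
python3 - <<'E'
from h import *
arm.observe(); snap('wrist','w1'); plan(.618,-.025,.17,-19.3)
for p in((.618,-.025,.109),(.6,-.076,.079)): print(w2px('wrist',p))
E
```

```text
time_s: 1.15
tcp_pos: [0.2153, 0.4787, 0.231]
eef_rot: [2.563, 1.816, -0.001]
force: [-0.8, 0.3, 0.5]
finger_gap: 0.0851
grasp_force: 0.0
time_s: 2.65
tcp_pos: [0.6227, -0.0258, 0.2027]
eef_rot: [2.555, 1.822, 0.005]
force: [-0.3, 0.9, 0.1]
finger_gap: 0.0852
grasp_force: 0.0
t 2.7 tcp [ 0.6231 -0.0306  0.1954] x [ 0.33   0.944 -0.002] y [ 0.944 -0.33  -0.004] z [-0.004 -0.001 -1.   ] F [-0.1 -4.  -5.1] gap 0.0852 g 0.0
yaw -19.3 turn 0.0 shift [ 0.0036 -0.0066  0.0254]
[273.91288522 212.56110136]
[275.34725415 270.34478405]
```

View pics/w1.png

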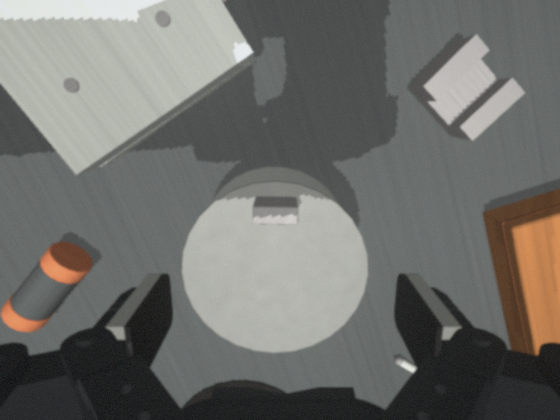

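```bash
python3 - <<'E'
from h import *
st(); im=snap('wrist','w2'); C=cal('wrist')
a=np.array([.618,-.025]);d=np.array([.33,.944])
for o in(-.006,.006):
  for z in(.079,.109): print(o,z,w2px('wrist',[*(a+o*d),z],C))
print('lid c from rim',[px2w('wrist',*q,.079,C) for q in()])
cv2.imwrite('pics/w2c.png',cv2.resize(im[150:370,160:400],None,fx=2.5,fy=2.5,interpolation=cv2.INTER_CUBIC))
E
```

```text
t 2.7 tcp [ 0.6231 -0.0306  0.1954] x [ 0.33   0.944 -0.002] y [ 0.944 -0.33  -0.004] z [-0.004 -0.001 -1.   ] F [-0.1 -4.  -5.1] gap 0.0852 g 0.0
-0.006 0.079 [279.26394596 210.93843668]
-0.006 0.109 [278.53766324 224.03221271]
0.006 0.079 [279.19112116 194.68631072]
0.006 0.109 [278.44608246 205.9996858 ]
lid c from rim []
```

View pics/w2c.png

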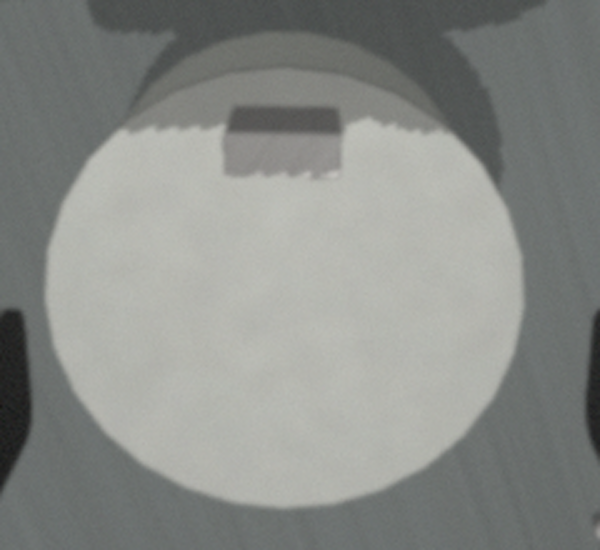

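The tab's top face is centred at about (273,212) in the wrist picture and squared up with the tool, about 4 mm off my estimate. Correcting, going down and gripping across its width.

```bash
python3 -m inch '[[100,[0.0054,-0.0105,0.02],0],[100,[0,0,0.03],0],[100,[0,0,0.03],0],[100,[0,0,0.02],0],[100,[0,0,0.01],0],[20,[0,0,0],0],[20,[0,0,0],0],[20,[0,0,0],0],[20,[0,0,0],0],[20,[0,0,0],0],[20,[0,0,0],0]]'; python3 -c "
from h import *
st()"
```

```text
time_s: 4.12
tcp_pos: [0.6134, -0.0156, 0.0926]
eef_rot: [2.556, 1.823, 0.003]
force: [0.6, -0.4, 5.4]
finger_gap: 0.0282
grasp_force: 59.6
t 4.12 tcp [ 0.6134 -0.0156  0.0926] x [0.326 0.945 0.   ] y [ 0.945 -0.326  0.003] z [ 0.003 -0.001 -1.   ] F [ 0.6 -0.4  5.4] gap 0.0282 g 59.6
```

```bash
python3 -m inch '[[10,[0,0,-0.005],0],[10,[0,0,-0.005],0],[10,[0,0,-0.005],0],[10,[0,0,-0.005],0],[10,[0,0,0],0],[10,[0,0,0],0]]'; python3 - <<'E'
from h import *
st(); a=snap('side','s1')[150:290,230:380]; b=snap('scene','sc1')[140:280,190:340]
cv2.imwrite('pics/l1.png',cv2.resize(np.hstack([a,b]),None,fx=2.6,fy=2.6,interpolation=cv2.INTER_CUBIC))
E
```

```text
time_s: 4.88
tcp_pos: [0.6126, -0.0155, 0.1111]
eef_rot: [-2.558, -1.824, 0.0]
force: [-0.2, -0.7, -1.0]
finger_gap: 0.0282
grasp_force: 59.2
t 4.88 tcp [ 0.6126 -0.0155  0.1111] x [ 0.326  0.945 -0.   ] y [ 0.945 -0.326 -0.   ] z [-0.  0. -1.] F [-0.2 -0.7 -1. ] gap 0.0282 g 59.2
```

View pics/l1.png

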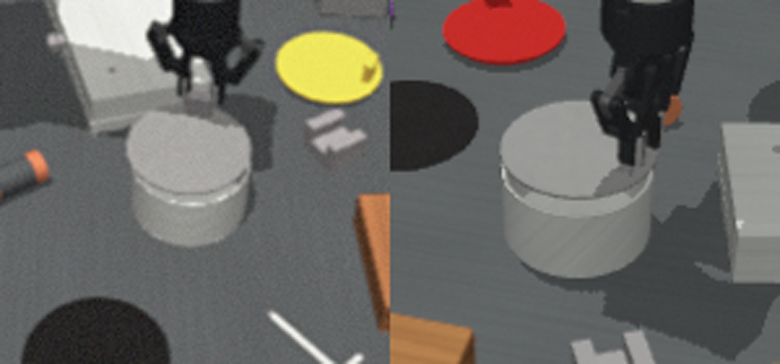

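Both views show the lid lifted with a strip under it. In the crop its disc outline is at left (500,150), top (580,103), bottom (575,195) in scene, and left (126,150), right (252,150), bottom (190,190) in side. I'll compare that numerically with predicted tilts.

```bash
python3 - <<'E'
from h import *
# lid frame: x' = -d (tab on -x side) ; lid origin start L0
d=np.array([.328,.945,0]); t=np.array([.945,-.328,0]); k=np.array([0,0,1.])
tab0=np.array([.6145,-.0215,.105])
ph=np.linspace(0,2*np.pi,181)
for th in(0,.1,.2,.3):
    P=tab0+[0,0,.0195]
    dd=np.cos(th)*d+np.sin(th)*k; kk=np.cos(th)*k-np.sin(th)*d
    L=P-.055*dd-.030*kk
    for n,(u0,v0,off) in(('side',(230,150,0)),('scene',(190,140,390))):
        C=cal(n); out=[]
        q=np.array([w2px(n,L+.004*kk+.072*(np.cos(a)*dd+np.sin(a)*t),C) for a in ph])
        q=(q-[u0,v0])*2.6+[off,0]
        print(th,n,'L',q[q[:,0].argmin()].round(),'R',q[q[:,0].argmax()].round(),'T',q[q[:,1].argmin()].round(),'B',q[q[:,1].argmax()].round())
E
```

```text
0 side L [127. 144.] R [252. 147.] T [188. 100.] B [191. 189.]
0 scene L [499. 147.] R [658. 148.] T [577.  99.] B [581. 196.]
0.1 side L [128. 147.] R [252. 147.] T [189.  98.] B [191. 195.]
0.1 scene L [502. 158.] R [661. 148.] T [590. 107.] B [574. 199.]
0.2 side L [129. 147.] R [253. 147.] T [191.  95.] B [189. 199.]
0.2 scene L [507. 169.] R [663. 148.] T [604. 115.] B [566. 202.]
0.3 side L [130. 148.] R [253. 145.] T [192.  93.] B [190. 202.]
0.3 scene L [512. 180.] R [665. 147.] T [620. 122.] B [558. 206.]
```

The lid came up level: at 60 N the pads do not let it turn. So I slant it against the rim, sliding it 25 mm so that the far side of the plug rests on the rim and then lowering the tab.

```bash
python3 -m inch '[[10,[-0.009,0,-0.002],0],[10,[-0.009,0,0],0],[10,[-0.009,0,0],0],[10,[0,0,0],0],[10,[0,0,0.006],0],[10,[0,0,0.006],0],[10,[0,0,0.005],0],[10,[0,0,0.005],0],[10,[0,0,0.005],0],[10,[0,0,0.005],0],[10,[0,0,0],0],[10,[0,0,0],0]]'; python3 - <<'E'
from h import *
st(); a=snap('side','s2')[150:290,230:380]; b=snap('scene','sc2')[140:280,190:340]
cv2.imwrite('pics/l2.png',cv2.resize(np.hstack([a,b]),None,fx=2.6,fy=2.6,interpolation=cv2.INTER_CUBIC))
E
```

```text
time_s: 6.48
tcp_pos: [0.606, -0.0401, 0.0831]
eef_rot: [2.554, 1.823, 0.008]
force: [5.5, 7.0, 9.3]
finger_gap: 0.0277
grasp_force: 64.0
t 6.47 tcp [ 0.606  -0.0401  0.0831] x [0.325 0.946 0.002] y [ 0.946 -0.325  0.006] z [ 0.006  0.    -1.   ] F [5.5 7.  9.3] gap 0.0277 g 64.0
```

View pics/l2.png

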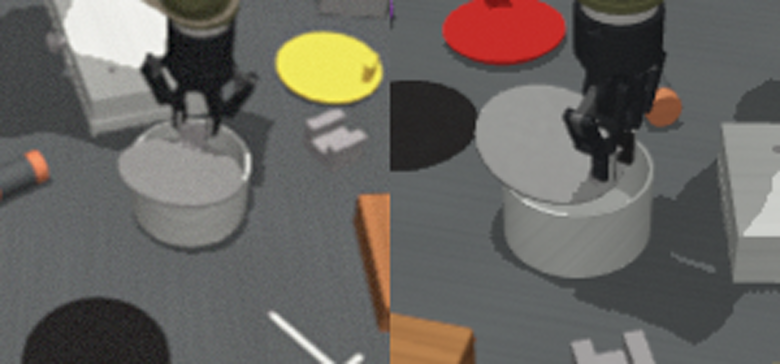

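The lid is clearly slanted (its raised edge is at crop (476,140), the tab side is down in the tin). Now up and over to the mat.

```bash
python3 -m inch '[[10,[0,0,-0.02],0],[10,[0,0,-0.04],0],[10,[0,0,-0.03],0],[10,[-0.0438,-0.0067,0],0],[10,[-0.0438,-0.0067,0],0],[10,[-0.0438,-0.0067,0],0],[10,[-0.0438,-0.0067,0],0],[10,[-0.0438,-0.0067,0],0],[10,[0,0,0.03],0],[10,[0,0,0.03],0],[10,[0,0,0.03],0],[10,[0,0,0],0]]'; python3 - <<'E'
from h import *
plan(.503,-.236,.034)
E
```

```text
time_s: 8.07
tcp_pos: [0.4999, -0.2363, 0.0793]
eef_rot: [-2.554, -1.821, 0.002]
force: [0.2, -0.1, -0.9]
finger_gap: 0.0281
grasp_force: 62.6
t 8.07 tcp [ 0.4999 -0.2363  0.0793] x [0.326 0.945 0.001] y [ 0.945 -0.326 -0.005] z [-0.004  0.003 -1.   ] F [ 0.2 -0.1 -0.9] gap 0.0281 g 62.6
yaw -19.0 turn 0 shift [0.0012 0.0031 0.0453]
```

```bash
python3 -m inch '[[10,[0.001,0.003,0.02],0],[10,[0,0,0.015],0],[10,[0,0,0.006],0],[10,[0,0,0.004],0],[10,[0,0,0.003],0],[10,[0,0,0],0]]';  python3 - <<'E'
from h import *
st(); a=snap('side','s3')[230:350,210:330]; b=snap('scene','sc3')[130:250,150:270]
cv2.imwrite('pics/l3.png',cv2.resize(np.hstack([a,b]),None,fx=3,fy=3,interpolation=cv2.INTER_CUBIC))
E
```

```text
time_s: 8.82
tcp_pos: [0.504, -0.2372, 0.0334]
eef_rot: [2.558, 1.824, 0.0]
force: [-0.0, -0.3, -1.0]
finger_gap: 0.0285
grasp_force: 62.6
t 8.82 tcp [ 0.504  -0.2372  0.0334] x [ 0.326  0.945 -0.   ] y [ 0.945 -0.326  0.   ] z [ 0. -0. -1.] F [-0.  -0.3 -1. ] gap 0.0285 g 62.6
```

View pics/l3.png

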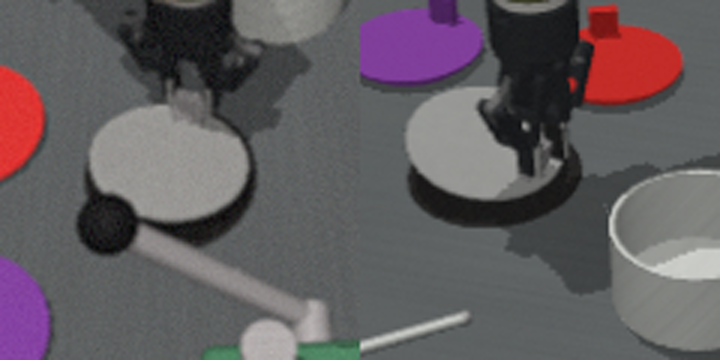

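The lid is over the mat, slanted with its far edge up, and nothing is touching yet. Lower until contact, then release.

```bash
python3 -m inch '[[10,[0,0,0.003],0],[10,[0,0,0.002],0],[10,[0,0,0],0],[60,[0,0,0],0],[70,[0,0,0],0],[70,[0,0,0],0],[80,[0,0,0],0],[80,[0,0,-0.02],0],[80,[0,0,-0.04],0],[80,[0,0,-0.05],0],[80,[0,0,-0.05],0],[80,[0,0,0],0]]';  python3 - <<'E'
from h import *
plan(.43,.18,.2)
a=snap('side','s4'); b=snap('scene','sc4')
for n,im in(('side',a),('scene',b)):
    pass
cv2.imwrite('pics/l4.png',cv2.resize(np.hstack([a[230:330,230:310],b[130:230,150:240],a[125:225,230:310]]),None,fx=3.2,fy=3.2,interpolation=cv2.INTER_CUBIC))
E
```

```text
time_s: 10.42
tcp_pos: [0.5053, -0.2381, 0.1921]
eef_rot: [2.552, 1.82, 0.004]
force: [-0.4, 1.0, -0.4]
finger_gap: 0.0679
grasp_force: 0.0
t 10.43 tcp [ 0.5053 -0.2381  0.1921] x [ 0.326  0.945 -0.002] y [ 0.945 -0.326  0.007] z [ 0.006 -0.005 -1.   ] F [-0.4  1.  -0.4] gap 0.0679 g 0.0
yaw -19.0 turn 0 shift [ 0.3707 -0.2073 -0.0102]
```

View pics/l4.png

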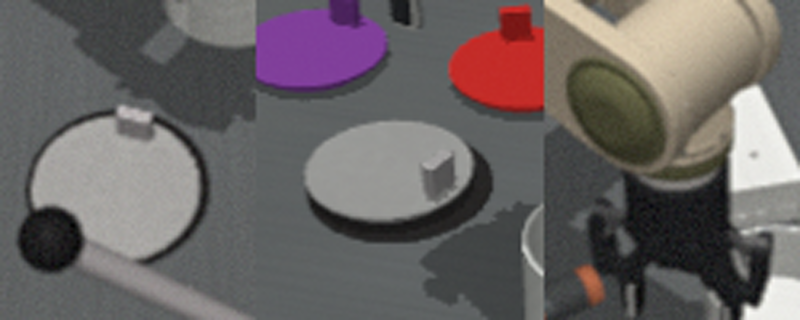

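The lid lies flat and centred on the mat, tab at side-crop (135,120). Next, turn and move to above the case's lug.

```bash
python3 -m inch '[[80,[0,0,0],9.5],[80,[0,0,0],9.5],[80,[0,0,0],9.5],[80,[0,0,0],9.5],[80,[0,0,0],9.5],[80,[0,0,0],9.5]]'; python3 -m inch '[[80,[0.0022,-0.0472,0],0],[80,[0.0022,-0.0472,0],0],[80,[0.0022,-0.0472,0],0],[80,[0.0022,-0.0472,0],0],[80,[0.0022,-0.0472,0],0],[80,[0.0022,-0.0472,0],0],[80,[0.0022,-0.0472,0],0],[80,[0.0022,-0.0472,0],0],[80,[0.0022,-0.0472,0.02],0],[80,[0,0,0],0],[80,[0,0,0],0],[80,[0,0,0],0]]'
python3 - <<'E'
from h import *
plan(.43,.18,.15)
c1=px2w('side',266.9,288,.016);c2=px2w('scene',191.9,183.4,.016);print('lid on mat',c1,c2)
im=snap('wrist','w5'); 
for z in(.036,.046,.06): print(z,w2px('wrist',(.431,.181,z)))
s=snap('side','s5')
cv2.imwrite('pics/w5c.png',np.hstack([im,cv2.resize(s[120:225,235:295],(240,420),interpolation=cv2.INTER_CUBIC)]))
E
```

```text
time_s: 11.28
tcp_pos: [0.5035, -0.2368, 0.1865]
eef_rot: [-3.117, -0.373, 0.004]
force: [-0.1, 0.6, 0.3]
finger_gap: 0.0682
grasp_force: 0.0
time_s: 12.78
tcp_pos: [0.421, 0.1789, 0.1683]
eef_rot: [3.118, 0.38, -0.0]
force: [0.5, 0.2, 0.5]
finger_gap: 0.068
grasp_force: 0.0
t 12.78 tcp [0.421  0.1789 0.1683] x [ 0.971  0.24  -0.   ] y [ 0.24  -0.971  0.   ] z [-0. -0. -1.] F [0.5 0.2 0.5] gap 0.068 g 0.0
yaw -76.1 turn 0 shift [0.009  0.0011 0.0183]
lid on mat [ 0.48334623 -0.30599152  0.016     ] [ 0.48680951 -0.29877445  0.016     ]
0.036 [284.07259173 186.31714113]
0.046 [284.12004492 189.30410007]
0.06 [284.19243253 193.8599634 ]
```

View pics/w5c.png

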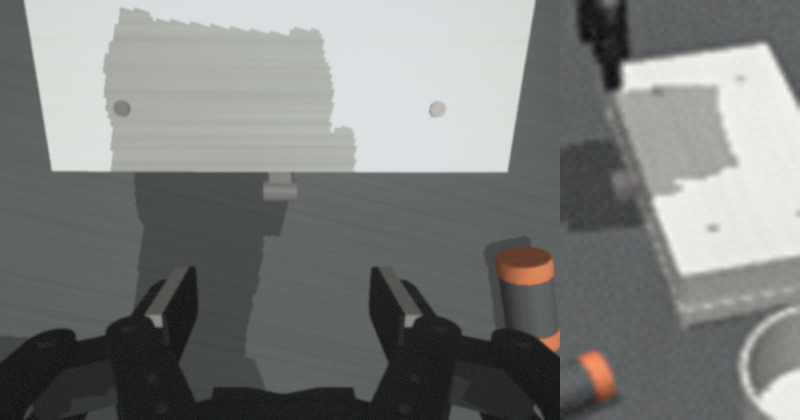

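The lug is at wrist (280,189), and in side at about (250.5,165.8). Triangulating.

```bash
python3 - <<'E'
from h import *
for z in(.036,.042,.048,.054,.06): print(z,px2w('wrist',280,189.5,z).round(4),px2w('side',250.5,165.8,z).round(4), px2w('side',210+120/2.9,120+132/2.9,z).round(4))
C=cal('wrist')
print('lid front corners',[px2w('wrist',*q,z,C).round(3) for z in(.058,.066) for q in((52,171),(508,171))])
E
```

```text
0.036 [0.4279 0.1835 0.036 ] [0.4304 0.1916 0.036 ] [0.4335 0.193  0.036 ]
0.042 [0.4292 0.1837 0.042 ] [0.4309 0.1844 0.042 ] [0.434  0.1858 0.042 ]
0.048 [0.4306 0.184  0.048 ] [0.4314 0.1772 0.048 ] [0.4345 0.1786 0.048 ]
0.054 [0.4319 0.1843 0.054 ] [0.4319 0.1699 0.054 ] [0.435  0.1713 0.054 ]
0.06 [0.4333 0.1846 0.06  ] [0.4325 0.1627 0.06  ] [0.4355 0.1641 0.06  ]
lid front corners [array([0.409, 0.336, 0.058]), array([0.482, 0.039, 0.058]), array([0.411, 0.332, 0.066]), array([0.482, 0.044, 0.066])]
```

```bash
python3 -m inch '[[80,[0.0068,-0.0024,0.04],0],[80,[0,0,0.04],0],[80,[0,0,0.03],0],[60,[0,0,0.02],0],[60,[0,0,0.006],0],[60,[0,0,0],0],[10,[0,0,0],0],[10,[0,0,0],0],[10,[0,0,0],0],[10,[0,0,0],0],[10,[0,0,0],0],[10,[0,0,0],0]]'; python3 -c "
from h import *
st()"
```

```text
time_s: 14.38
tcp_pos: [0.4273, 0.1831, 0.0329]
eef_rot: [3.117, 0.382, 0.002]
force: [1.5, -6.3, 0.9]
finger_gap: 0.0218
grasp_force: 59.7
t 14.38 tcp [0.4273 0.1831 0.0329] x [0.97  0.242 0.001] y [ 0.242 -0.97   0.001] z [ 0.001 -0.001 -1.   ] F [ 1.5 -6.3  0.9] gap 0.0218 g 59.7
```

```bash
python3 -c "
import numpy as np
f=np.linspace(.119,1.9,19);r=.1776
print(np.c_[np.diff(-r*np.cos(f)),-np.diff(r*np.sin(f))].round(4).tolist())"
```

```text
[[0.0029, -0.0173], [0.0046, -0.0169], [0.0063, -0.0164], [0.0079, -0.0157], [0.0094, -0.0148], [0.0108, -0.0138], [0.0121, -0.0127], [0.0133, -0.0114], [0.0144, -0.0101], [0.0153, -0.0086], [0.0161, -0.007], [0.0167, -0.0054], [0.0172, -0.0037], [0.0174, -0.002], [0.0176, -0.0003], [0.0175, 0.0014], [0.0173, 0.0032], [0.0169, 0.0048]]
```

```bash
python3 -m inch '[[10,[0.003,0,-0.0173],0],[10,[0.0046,0,-0.0169],0],[10,[0.0063,0,-0.0164],0],[10,[0.0079,0,-0.0157],0],[10,[0.0094,0,-0.0148],0],[10,[0.0108,0,-0.0138],0],[10,[0.0121,0,-0.0127],0],[10,[0.0133,0,-0.0114],0],[10,[0.0144,0,-0.0101],0],[10,[0,0,0],0]]'; python3 -c "
from h import *
st()"
```

```text
time_s: 15.62
tcp_pos: [0.507, 0.2026, 0.1614]
eef_rot: [3.116, 0.382, 0.001]
force: [4.0, -4.6, -5.6]
finger_gap: 0.022
grasp_force: 61.2
t 15.62 tcp [0.507  0.2026 0.1614] x [0.97  0.242 0.   ] y [ 0.242 -0.97   0.002] z [ 0.001 -0.002 -1.   ] F [ 4.  -4.6 -5.6] gap 0.022 g 61.2
```

Tracking the arc well with small forces; on to the open end.

```bash
python3 -m inch '[[10,[0.0153,0,-0.0086],0],[10,[0.0161,0,-0.007],0],[10,[0.0167,0,-0.0054],0],[10,[0.0172,0,-0.0037],0],[10,[0.0174,0,-0.002],0],[10,[0.0176,0,-0.0003],0],[10,[0.0175,0,0.0014],0],[10,[0.0173,0,0.0032],0],[10,[0.0169,0,0.0048],0],[10,[0.008,0,0.0035],0],[10,[0,0,0],0]]'; python3 -c "
from h import *
st()"
```

```text
time_s: 17.0
tcp_pos: [0.6639, 0.241, 0.179]
eef_rot: [3.117, 0.38, 0.014]
force: [5.7, -3.8, 11.9]
finger_gap: 0.0204
grasp_force: 58.3
t 17.0 tcp [0.6639 0.241  0.179 ] x [0.971 0.24  0.008] y [ 0.24  -0.971  0.003] z [ 0.009 -0.001 -1.   ] F [ 5.7 -3.8 11.9] gap 0.0204 g 58.3
```

```bash
python3 -m inch '[[50,[0,0,0],0],[50,[0,0,0],0],[50,[0,0,0],0],[50,[0,0,-0.04],0],[50,[0,0,-0.04],0],[50,[0,0,-0.04],0],[70,[-0.043,0,0],0],[70,[-0.043,0,0],0],[70,[-0.043,0,0],0],[70,[-0.043,0,0],0],[70,[-0.043,0,0],0],[70,[0,0,0],0]]'; python3 - <<'E'
from h import *
st(); snap('wrist','w6'); snap('scene','sc6'); snap('side','s6')
C=cal('wrist'); print(-C[2].T@C[3])
E
```

```text
time_s: 18.5
tcp_pos: [0.4507, 0.1902, 0.2962]
eef_rot: [-3.118, -0.383, -0.001]
force: [0.0, -0.2, 0.8]
finger_gap: 0.0601
grasp_force: 0.0
t 18.5 tcp [0.4507 0.1902 0.2962] x [0.97  0.242 0.   ] y [ 0.242 -0.97  -0.   ] z [ 0.  0. -1.] F [ 0.  -0.2  0.8] gap 0.0601 g 0.0
[0.5214325  0.20783513 0.43770741]
```

View pics/w6.png

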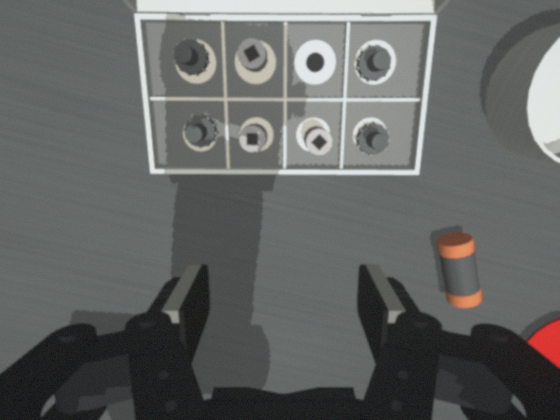

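```bash
python3 - <<'E'
from h import *
im=cv2.imread('pics/w6.png')[5:180,130:440]
cv2.imwrite('pics/w6c.png',cv2.resize(im,None,fx=2.5,fy=2.5,interpolation=cv2.INTER_CUBIC))
E
```

```text
(no output)
```

View pics/w6c.png

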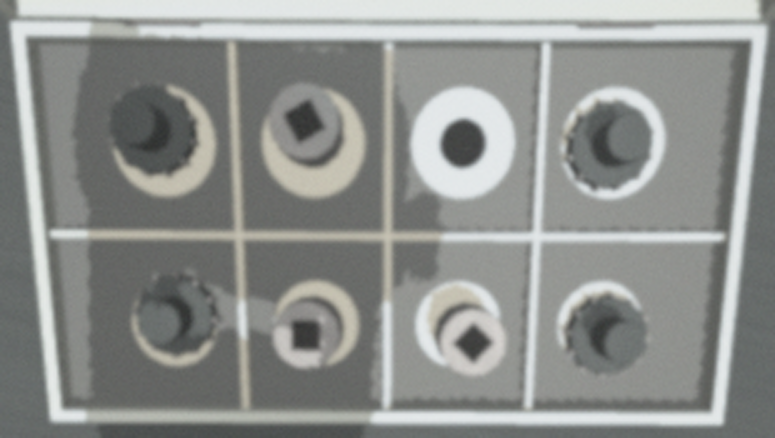

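The crop shows, left to right:
- Rear row: adapter, **socket (305,121)**, an empty printed ring at (463,143), adapter.
- Front row: **adapter (160,320)**, socket (300,335), socket (472,342), **adapter (627,345)**.

The three in bold are in the wrong row, and four parts are right, which fits the counts given.

```bash
python3 - <<'E'
from h import *
st(); C=cal('wrist')
O=np.array([.5255,.204]); a=np.arctan2(.242,.970); X=np.array([np.cos(a),np.sin(a)]);Y=np.array([-X[1],X[0]])
f=lambda u,v,z:px2w('wrist',130+u/2.5,5+v/2.5,z,C)[:2]
w=np.array([f(12,25,.022),f(768,28,.022),f(722,422,.022),f(52,420,.022)]); print(w.round(4)); print('centre',w.mean(0),'sizes',[np.linalg.norm(w[i]-w[(i+1)%4]).round(4) for i in range(4)])
O=w.mean(0); y=(w[0]+w[3]-w[1]-w[2]); y/=np.linalg.norm(y); Y=y; X=np.array([y[1],-y[0]]); print('caseX',X)
for n,u,v,z in(('S rear +32',305,121,.047),('A front +96',161,321,.049),('A front -96',626,344,.049),('ok S',306,335,.047),('ok S',472,342,.047),('ok A',138,130,.049),('ok A',628,140,.049)):
    p=f(u,v,z); print(n,p.round(4),'case',((p-O)@X).round(4),((p-O)@Y).round(4))
# collar circles at z .019 for check
for u,v in((160,130),(176,315),(607,335),(604,143)): p=f(u,v,.012); print('collar',p.round(4),((p-O)@X).round(4),((p-O)@Y).round(4))
E
```

```text
t 18.65 tcp [0.4532 0.1904 0.2956] x [0.97  0.242 0.001] y [ 0.242 -0.97  -0.   ] z [ 0.  0. -1.] F [-0.1 -0.2  0.9] gap 0.0594 g 0.0
[[0.5656 0.3695]
 [0.6364 0.0788]
 [0.4831 0.0422]
 [0.4123 0.3322]]
centre [0.52436054 0.2056736 ] sizes [np.float64(0.2993), np.float64(0.1576), np.float64(0.2985), np.float64(0.1577)]
caseX [0.971548   0.23684273]
S rear +32 [0.5576 0.2472] case 0.0421 0.0325
A front +96 [0.4703 0.2873] case -0.0332 0.0921
A front -96 [0.5067 0.1017] case -0.0418 -0.0968
ok S [0.4788 0.2293] case -0.0387 0.0337
ok S [0.4924 0.1626] case -0.0413 -0.0343
ok A [0.5388 0.3082] case 0.0383 0.0962
ok A [0.5804 0.1252] case 0.0354 -0.0915
collar [0.5427 0.3088] 0.0422 0.0959
collar [0.4696 0.2889] -0.0335 0.0938
collar [0.5071 0.101 ] -0.0416 -0.0976
collar [0.5825 0.1267] 0.0378 -0.0905
```

```bash
python3 -m inch '[[50,[0,0,0],-10],[50,[0,0,0],-10],[50,[0,0,0],-10],[50,[0,0,0],-10],[50,[0,0,0],-10],[50,[0,0,0],-10],[50,[0,0,0],-10],[50,[0,0,0],-10],[50,[0,0,0],-10]]'; python3 -c "
from h import *
plan(.506,.101,.025)"
```

```text
time_s: 19.77
tcp_pos: [0.4535, 0.1904, 0.2951]
eef_rot: [-1.927, -2.48, 0.001]
force: [-0.1, -1.0, 0.2]
finger_gap: 0.0425
grasp_force: 0.0
t 19.77 tcp [0.4535 0.1904 0.2951] x [-0.247  0.969  0.   ] y [ 0.969  0.247 -0.001] z [-0.001 -0.    -1.   ] F [-0.1 -1.   0.2] gap 0.0425 g 0.0
yaw 14.3 turn 0 shift [-0.0996  0.0289  0.2701]
```

```bash
python3 -m inch '[[50,[-0.0498,0.0144,0.03],0],[50,[-0.0498,0.0145,0.04],0],[50,[0,0,0.05],0],[50,[0,0,0.05],0],[50,[0,0,0.04],0],[50,[0,0,0.03],0],[50,[0,0,0.02],0],[50,[0,0,0.01],0],[0,[0,0,0],0],[0,[0,0,0],0],[0,[0,0,0],0],[0,[0,0,0],0]]'; python3 -c "
from h import *
plan(.506,.101,.025)"
```

```text
time_s: 21.28
tcp_pos: [0.5037, 0.1026, 0.0277]
eef_rot: [1.934, 2.475, 0.001]
force: [-0.7, 0.2, 0.7]
finger_gap: 0.0159
grasp_force: 58.5
t 21.27 tcp [0.5037 0.1026 0.0277] x [-0.242  0.97  -0.   ] y [0.97  0.242 0.001] z [ 0.001 -0.    -1.   ] F [-0.7  0.2  0.7] gap 0.0159 g 58.5
yaw 14.0 turn 0 shift [-0.0021  0.0018  0.0027]
```

Adapter gripped. Up and over the tin, then find the tin's rim with the wrist camera.

```bash
python3 -m inch '[[0,[0,0,-0.05],0],[0,[0,0,-0.06],0],[0,[0,0,-0.06],0],[0,[-0.048,0.0125,-0.02],0],[0,[-0.048,0.0125,0],0],[0,[-0.048,0.0125,0],0],[0,[-0.048,0.0125,0],0],[0,[0,0,0],0],[0,[0,0,0],0]]'; cat >> h.py <<'E'
def tin_rim(name=None,T0=(.6,-.075),z=.075,r=.069):
    "fit the rim (outer edge) circle at height z from radial edges in the wrist picture"
    from scipy.optimize import least_squares
    C=cal('wrist'); im=arm.get_image('wrist'); 
    if name: cv2.imwrite(f'pics/{name}.png',im)
    g=cv2.GaussianBlur(cv2.cvtColor(im,cv2.COLOR_BGR2GRAY),(0,0),1.0).astype(float)
    best=None; ph=np.radians(np.arange(0,360,4))
    def prof(T,rr):
        P=np.array([w2px('wrist',(T[0]+rr*np.cos(a),T[1]+rr*np.sin(a),z),C) for a in ph]).astype(np.float32)
        return cv2.remap(g.astype(np.float32),P[:,:1].copy(),P[:,1:].copy(),cv2.INTER_LINEAR,borderValue=-1)[:,0]
    def score(T):
        a=prof(T,r-.001);b=prof(T,r+.005); m=(a>=0)&(b>=0)
        return np.clip((a-b)[m],-60,60).sum()/len(ph)
    T=np.array(T0,float)
    for s,k in((.008,6),(.002,5),(.0007,4)):
        c=[(score(T+s*np.array([i,j])),i,j) for i in range(-k,k+1) for j in range(-k,k+1)]
        b=max(c); T=T+s*np.array(b[1:])
    print('tin',T.round(4),'score',round(b[0],1),'visible',np.mean(prof(T,r)>=0).round(2)); return T
E
python3 - <<'E'
from h import *
st(); tin_rim('w7')
E
```

```text
time_s: 22.4
tcp_pos: [0.5981, -0.0712, 0.2172]
eef_rot: [-1.934, -2.475, -0.0]
force: [0.2, 0.7, -1.3]
finger_gap: 0.0156
grasp_force: 58.9
t 22.4 tcp [ 0.5981 -0.0712  0.2172] x [-0.242  0.97   0.001] y [ 0.97   0.242 -0.   ] z [-0.001  0.    -1.   ] F [ 0.2  0.7 -1.3] gap 0.0156 g 58.9
tin [ 0.596  -0.0743] score 50.3 visible 1.0
```

```bash
python3 -m inch '[[0,[-0.04,-0.003,0],0],[0,[0,0,0.05],0],[0,[0,0,0.05],0],[0,[0,0,0.04],0],[0,[0,0,0.03],0],[0,[0,0,0],0],[45,[0,0,0],0],[45,[0,0,0],0],[45,[0,0,0],0],[45,[0,0,-0.05],0],[45,[0,0,-0.06],0],[45,[0,0,-0.06],0]]'; python3 - <<'E'
from h import *
plan(.556,.246,.2172)
E
```

```text
time_s: 23.95
tcp_pos: [0.6049, -0.1111, 0.2198]
eef_rot: [1.934, 2.475, 0.0]
force: [1.8, 0.2, 0.4]
finger_gap: 0.0384
grasp_force: 0.0
t 23.95 tcp [ 0.6049 -0.1111  0.2198] x [-0.241  0.97  -0.   ] y [0.97  0.241 0.001] z [ 0.001 -0.    -1.   ] F [1.8 0.2 0.4] gap 0.0384 g 0.0
yaw 14.0 turn 0 shift [0.3583 0.0387 0.0025]
```

```bash
python3 -m inch '[[55,[0.0448,0.0048,0],0],[55,[0.0448,0.0048,0],0],[55,[0.0448,0.0048,0],0],[55,[0.0448,0.0048,0],0],[55,[0.0448,0.0048,0],0],[55,[0.0448,0.0048,0],0],[55,[0.0448,0.0048,0],0],[55,[0.0448,0.0048,0],0],[55,[0,0,0.05],0],[55,[0,0,0.05],0],[55,[0,0,0],0]]'; python3 - <<'E'
from h import *
plan(.556,.246,.026)
E
```

```text
time_s: 25.32
tcp_pos: [0.5542, 0.2455, 0.1148]
eef_rot: [-1.932, -2.472, 0.008]
force: [0.2, -0.4, 0.3]
finger_gap: 0.0468
grasp_force: 0.0
t 25.32 tcp [0.5542 0.2455 0.1148] x [-0.242  0.97   0.   ] y [ 0.97   0.242 -0.007] z [-0.006 -0.001 -1.   ] F [ 0.2 -0.4  0.3] gap 0.0468 g 0.0
yaw 14.0 turn 0 shift [-0.      0.0024  0.0888]
```

```bash
python3 -m inch '[[55,[0,0.001,0.04],0],[55,[0,0,0.03],0],[55,[0,0,0.017],0],[55,[0,0,0],0],[0,[0,0,0],0],[0,[0,0,0],0],[0,[0,0,0],0],[0,[0,0,0],0],[0,[0,0,0],0]]'; python3 -c "
from h import *
st()"
```

```text
time_s: 26.45
tcp_pos: [0.5579, 0.2464, 0.0323]
eef_rot: [1.933, 2.474, 0.004]
force: [-1.4, -1.4, 5.6]
finger_gap: 0.0257
grasp_force: 58.5
t 26.45 tcp [0.5579 0.2464 0.0323] x [-0.242  0.97  -0.   ] y [0.97  0.242 0.003] z [ 0.003  0.001 -1.   ] F [-1.4 -1.4  5.6] gap 0.0257 g 58.5
```

```bash
python3 -m inch '[[0,[0,0,-0.04],0],[0,[0,0,-0.06],0],[0,[0,0,-0.06],0],[0,[0,0,-0.03],0],[0,[-0.0457,-0.0058,0],0],[0,[-0.0457,-0.0058,0],0],[0,[-0.0457,-0.0058,0],0],[0,[-0.0457,-0.0058,0],0],[0,[-0.0457,-0.0058,0],0],[0,[-0.0457,-0.0058,0],0],[0,[-0.0457,-0.0058,0],0],[0,[0,0,0],0]]'; python3 - <<'E'
from h import *
tin_rim('w8'); plan(.596,-.0743,.048)
E
```

```text
time_s: 27.95
tcp_pos: [0.5947, -0.0769, 0.2206]
eef_rot: [1.939, 2.471, -0.0]
force: [1.1, 1.0, -1.9]
finger_gap: 0.0257
grasp_force: 59.3
tin [ 0.5967 -0.075 ] score 50.3 visible 1.0
t 28.0 tcp [ 0.5947 -0.0751  0.2206] x [-0.239  0.971 -0.   ] y [0.971 0.239 0.   ] z [ 0.  0. -1.] F [-0.1 -0.  -1. ] gap 0.0254 g 59.3
yaw 13.9 turn 0 shift [0.0004 0.0014 0.1726]
```

```bash
python3 -m inch '[[0,[0,0,0.05],0],[0,[0,0,0.05],0],[0,[0,0,0.04],0],[0,[0,0,0.03],0],[0,[0,0,0],0],[55,[0,0,0],0],[55,[0,0,0],0],[55,[0,0,0],0],[55,[0,0,-0.05],0],[55,[0,0,-0.06],0],[50,[0,0,-0.06],0],[50,[0,0,0],0]]'; python3 - <<'E'
from h import *
plan(.469,.288,.2172)
E
```

```text
time_s: 29.5
tcp_pos: [0.5964, -0.0745, 0.2259]
eef_rot: [1.929, 2.468, 0.005]
force: [-0.3, -0.4, -1.0]
finger_gap: 0.043
grasp_force: 0.0
t 29.5 tcp [ 0.5964 -0.0745  0.2259] x [-0.242  0.97  -0.006] y [0.97  0.242 0.009] z [ 0.01  -0.003 -1.   ] F [-0.3 -0.4 -1. ] gap 0.043 g 0.0
yaw 14.0 turn 0 shift [ 0.3826 -0.036   0.0063]
```

```bash
python3 -m inch '[[50,[0.0478,-0.0045,0],0],[50,[0.0478,-0.0045,0],0],[50,[0.0478,-0.0045,0],0],[50,[0.0478,-0.0045,0],0],[50,[0.0478,-0.0045,0],0],[50,[0.0478,-0.0045,0],0],[50,[0.0478,-0.0045,0],0],[50,[0.0478,-0.0045,0],0],[50,[0,0,0.05],0],[50,[0,0,0.05],0],[50,[0,0,0],0]]'; python3 - <<'E'
from h import *
plan(.469,.288,.026)
E
```

```text
time_s: 30.88
tcp_pos: [0.4654, 0.2876, 0.1173]
eef_rot: [-1.932, -2.472, 0.01]
force: [0.1, -0.0, 1.2]
finger_gap: 0.0424
grasp_force: 0.0
t 30.88 tcp [0.4654 0.2876 0.1173] x [-0.242  0.97  -0.001] y [ 0.97   0.242 -0.008] z [-0.007 -0.003 -1.   ] F [ 0.1 -0.   1.2] gap 0.0424 g 0.0
yaw 14.0 turn 0 shift [-0.0004  0.0042  0.0913]
```

```bash
python3 -m inch '[[50,[0,0.003,0.04],0],[50,[0,0,0.03],0],[50,[0,0,0.017],0],[50,[0,0,0],0],[0,[0,0,0],0],[0,[0,0,0],0],[0,[0,0,0],0],[0,[0,0,0],0],[0,[0,0,0],0]]'; python3 -c "
from h import *
st()"
```

```text
time_s: 32.0
tcp_pos: [0.471, 0.2893, 0.0346]
eef_rot: [1.934, 2.474, 0.003]
force: [-1.1, 1.2, 7.3]
finger_gap: 0.0155
grasp_force: 58.0
t 32.0 tcp [0.471  0.2893 0.0346] x [-0.242  0.97   0.   ] y [0.97  0.242 0.002] z [ 0.002  0.001 -1.   ] F [-1.1  1.2  7.3] gap 0.0155 g 58.0
```

```bash
python3 -m inch '[[0,[0,0,-0.04],0],[0,[0,0,-0.06],0],[0,[0,0,-0.06],0],[0,[0,0,-0.03],0],[0,[-0.0432,0.0042,0],0],[0,[-0.0432,0.0042,0],0],[0,[-0.0432,0.0042,0],0],[0,[-0.0432,0.0042,0],0],[0,[-0.0432,0.0042,0],0],[0,[-0.0432,0.0042,0],0],[0,[-0.0432,0.0042,0],0],[0,[-0.0432,0.0042,0],0]]'; python3 -m inch '[[0,[0,0,0],0],[0,[0,0,0],0]]'; python3 - <<'E'
from h import *
tin_rim('w9'); plan(.5875,-.038,.044)
E
```

```text
time_s: 33.5
tcp_pos: [0.5866, -0.0396, 0.2235]
eef_rot: [1.935, 2.475, 0.0]
force: [-0.3, 0.9, -0.6]
finger_gap: 0.0156
grasp_force: 58.5
time_s: 33.75
tcp_pos: [0.5861, -0.0376, 0.2233]
eef_rot: [-1.934, -2.475, -0.0]
force: [-0.1, 1.0, -1.6]
finger_gap: 0.015
grasp_force: 58.5
tin [ 0.596 -0.075] score 48.0 visible 1.0
t 33.8 tcp [ 0.5861 -0.0373  0.2234] x [-0.242  0.97   0.   ] y [ 0.97   0.242 -0.   ] z [-0.  0. -1.] F [ 0.4  0.4 -1.5] gap 0.0153 g 58.5
yaw 14.0 turn 0 shift [-0.0011  0.0012  0.1794]
```

```bash
python3 -m inch '[[0,[0,0,0.05],0],[0,[0,0,0.05],0],[0,[0,0,0.04],0],[0,[0,0,0.035],0],[0,[0,0,0],0],[50,[0,0,0],0],[50,[0,0,0],0],[50,[0,0,0],0],[50,[0,0,-0.05],0],[50,[0,0,-0.06],0],[50,[0,0,-0.06],0],[50,[0,0,-0.05],0]]'
python3 -m inch '[[50,[0,0,-0.04],10],[50,[0,0,0],10],[50,[0,0,0],10],[50,[0,0,0],10],[50,[0,0,0],10],[50,[0,0,0],10],[50,[0,0,0],10],[50,[0,0,0],10],[50,[0,0,0],10],[50,[0,0,0],0],[50,[0,0,0],0]]'; python3 - <<'E'
from h import *
tin_rim('w10'); plan(.663,.241,.28,-76)
E
```

```text
time_s: 35.3
tcp_pos: [0.5863, -0.0382, 0.2716]
eef_rot: [1.933, 2.473, 0.002]
force: [0.8, -0.6, 0.5]
finger_gap: 0.0431
grasp_force: 0.0
time_s: 36.67
tcp_pos: [0.5864, -0.0382, 0.3086]
eef_rot: [3.117, 0.387, 0.001]
force: [-0.1, 0.7, 0.4]
finger_gap: 0.0429
grasp_force: 0.0
tin [ 0.5974 -0.0757] score 60.0 visible 1.0
t 36.73 tcp [ 0.5864 -0.0382  0.3085] x [0.97  0.244 0.   ] y [ 0.244 -0.97   0.   ] z [ 0. -0. -1.] F [-0.3  0.1  0.2] gap 0.0423 g 0.0
yaw -75.9 turn 0.1 shift [ 0.1419 -0.2524  0.0285]
```

```bash
python3 -m inch '[[50,[0.0237,-0.0421,0],0],[50,[0.0237,-0.0421,0],0],[50,[0.0237,-0.0421,0],0],[50,[0.0237,-0.0421,0],0],[50,[0.0237,-0.0421,0],0],[50,[0.0237,-0.0421,0],0],[50,[0,0,0.03],0],[50,[0,0,0],0],[50,[0,0,0],0]]'; python3 - <<'E'
from h import *
plan(.664,.241,.179)
snap('wrist','w11'); C=cal('wrist')
# lug estimate
print(w2px('wrist',(.667,.242,.190),C))
E
```

```text
time_s: 37.85
tcp_pos: [0.6636, 0.2407, 0.2798]
eef_rot: [-3.118, -0.382, -0.002]
force: [-0.2, -0.1, 0.8]
finger_gap: 0.0429
grasp_force: 0.0
t 37.85 tcp [0.6636 0.2407 0.2798] x [0.97  0.242 0.001] y [ 0.242 -0.97   0.   ] z [ 0.001  0.    -1.   ] F [-0.2 -0.1  0.8] gap 0.0429 g 0.0
yaw -76.0 turn 0 shift [ 0.0004 -0.0002  0.1008]
[282.89193757 210.86512381]
```

```bash
python3 -m inch '[[50,[0,0,0.04],0],[50,[0,0,0.03],0],[50,[0,0,0.02],0],[50,[0,0,0.011],0],[50,[0,0,0],0],[10,[0,0,0],0],[10,[0,0,0],0],[10,[0,0,0],0],[10,[0,0,0],0],[10,[0,0,0],0]]'; python3 - <<'E'
from h import *
p,_=st()
r=.1776
H=np.array([.603,.223]); print('case x of tcp rel hinge',(p[:2]-H)@np.array([.971,.239]))
f=np.linspace(1.955,.075,21)
print(np.c_[np.diff(-r*np.cos(f)),-np.diff(r*np.sin(f))].round(4).tolist())
E
```

```text
time_s: 39.15
tcp_pos: [0.6641, 0.241, 0.179]
eef_rot: [3.118, 0.382, 0.005]
force: [1.2, -1.6, 6.0]
finger_gap: 0.0209
grasp_force: 58.5
t 39.15 tcp [0.6641 0.241  0.179 ] x [0.97  0.241 0.003] y [ 0.241 -0.97   0.001] z [ 0.003  0.    -1.   ] F [ 1.2 -1.6  6. ] gap 0.0209 g 58.5
case x of tcp rel hinge 0.06365200965657573
[[-0.0157, -0.0055], [-0.0162, -0.004], [-0.0165, -0.0025], [-0.0167, -0.0009], [-0.0167, 0.0006], [-0.0165, 0.0022], [-0.0163, 0.0038], [-0.0158, 0.0053], [-0.0153, 0.0067], [-0.0146, 0.0081], [-0.0137, 0.0095], [-0.0128, 0.0107], [-0.0117, 0.0119], [-0.0106, 0.0129], [-0.0093, 0.0138], [-0.008, 0.0147], [-0.0066, 0.0153], [-0.0051, 0.0159], [-0.0036, 0.0163], [-0.002, 0.0166]]
```

```bash
python3 -m inch '[[10,[-0.0157,0,-0.0055],0],[10,[-0.0162,0,-0.004],0],[10,[-0.0165,0,-0.0025],0],[10,[-0.0167,0,-0.0009],0],[10,[-0.0167,0,0.0006],0],[10,[-0.0165,0,0.0022],0],[10,[-0.0163,0,0.0038],0],[10,[-0.0158,0,0.0053],0],[10,[-0.0153,0,0.0067],0],[10,[-0.0146,0,0.0081],0],[10,[-0.0137,0,0.0095],0],[10,[0,0,0],0]]'; python3 -c "
from h import *
st()"
```

```text
time_s: 40.65
tcp_pos: [0.4918, 0.1989, 0.1575]
eef_rot: [-3.119, -0.38, 0.007]
force: [-28.4, -9.5, 38.8]
finger_gap: 0.0213
grasp_force: 93.7
t 40.65 tcp [0.4918 0.1989 0.1575] x [ 0.971  0.24  -0.004] y [ 0.24  -0.971 -0.001] z [-0.004 -0.    -1.   ] F [-28.4  -9.5  38.8] gap 0.0213 g 93.7
```

The force is purely radial, meaning I am a few millimetres inside the arc. Easing outward.

```bash
python3 -m inch '[[10,[-0.003,0,-0.004],0],[10,[0,0,0],0],[10,[0,0,0],0]]'; python3 -c "
from h import *
st()"
```

```text
time_s: 41.02
tcp_pos: [0.4919, 0.1989, 0.1582]
eef_rot: [-3.117, -0.38, -0.001]
force: [2.3, 2.6, -1.8]
finger_gap: 0.021
grasp_force: 88.6
t 41.02 tcp [0.4919 0.1989 0.1582] x [0.971 0.24  0.001] y [ 0.24  -0.971 -0.001] z [ 0.001  0.001 -1.   ] F [ 2.3  2.6 -1.8] gap 0.021 g 88.6
```

```bash
python3 -c "
import numpy as np
r=.1776
f=np.linspace(.926,.079,11)
print(np.c_[np.diff(-r*np.cos(f)),-np.diff(r*np.sin(f))].round(4).tolist())"
```

```text
[[-0.0116, 0.0095], [-0.0108, 0.0105], [-0.0099, 0.0114], [-0.0089, 0.0122], [-0.0078, 0.0129], [-0.0067, 0.0135], [-0.0055, 0.014], [-0.0043, 0.0144], [-0.0031, 0.0147], [-0.0018, 0.0149]]
```

```bash
python3 -m inch '[[10,[-0.0116,0,0.0095],0],[10,[-0.0108,0,0.0105],0],[10,[-0.0099,0,0.0114],0],[10,[-0.0089,0,0.0122],0],[10,[-0.0078,0,0.0129],0],[10,[-0.0067,0,0.0135],0],[10,[0,0,0],0]]'; python3 -c "
from h import *
st()"
```

```text
time_s: 41.9
tcp_pos: [0.4335, 0.1845, 0.0868]
eef_rot: [3.116, 0.387, -0.016]
force: [-17.8, -3.7, 8.4]
finger_gap: 0.021
grasp_force: 74.1
t 41.9 tcp [0.4335 0.1845 0.0868] x [ 0.97   0.244 -0.011] y [ 0.244 -0.97   0.   ] z [-0.01  -0.003 -1.   ] F [-17.8  -3.7   8.4] gap 0.021 g 74.1
```

```bash
python3 -m inch '[[10,[-0.0075,0,0.013],0],[10,[-0.0043,0,0.0144],0],[10,[-0.0031,0,0.0147],0],[10,[-0.0018,0,0.01],0],[10,[0,0,0.003],0],[10,[0,0,0],0]]'; python3 -c "
from h import *
st()"
```

```text
time_s: 42.65
tcp_pos: [0.4193, 0.1809, 0.0323]
eef_rot: [3.117, 0.385, -0.008]
force: [-8.0, 1.4, 2.0]
finger_gap: 0.021
grasp_force: 103.0
t 42.65 tcp [0.4193 0.1809 0.0323] x [ 0.97   0.244 -0.005] y [ 0.244 -0.97   0.   ] z [-0.005 -0.001 -1.   ] F [-8.   1.4  2. ] gap 0.021 g 103.0
```

```bash
python3 -m inch '[[10,[0,0,0.003],0],[10,[0,0,0.002],0],[10,[0,0,0],0]]';python3 -m inch '[[10,[0,0,0.003],0],[10,[0,0,0],0]]'
```

```text
time_s: 43.02
tcp_pos: [0.4189, 0.1809, 0.0272]
eef_rot: [3.117, 0.387, -0.01]
force: [-9.3, -0.6, 2.1]
finger_gap: 0.0207
grasp_force: 107.4
time_s: 43.28
tcp_pos: [0.4185, 0.1808, 0.0241]
eef_rot: [3.117, 0.387, -0.011]
force: [-11.5, -1.3, 2.0]
finger_gap: 0.0209
grasp_force: 107.7
```

```bash
python3 -m inch '[[10,[0,0,0.003],0],[10,[0,0,0],0]]';python3 -m inch '[[10,[0,0,0.003],0],[10,[0,0,0],0]]'; python3 - <<'E'
from h import *
a=snap('side','s12')
E
```

```text
time_s: 43.52
tcp_pos: [0.4186, 0.1808, 0.0211]
eef_rot: [3.117, 0.385, -0.011]
force: [-10.9, -0.4, 2.3]
finger_gap: 0.0212
grasp_force: 113.3
time_s: 43.78
tcp_pos: [0.4183, 0.1807, 0.018]
eef_rot: [3.117, 0.385, -0.012]
force: [-11.6, -1.9, 2.9]
finger_gap: 0.0209
grasp_force: 113.6
```

```bash
python3 -m inch '[[10,[0,0,0.003],0],[10,[0,0,0],0]]';python3 -m inch '[[10,[0,0,0.003],0],[10,[0,0,0],0]]'
```

```text
time_s: 44.08
tcp_pos: [0.4187, 0.1809, 0.0152]
eef_rot: [3.117, 0.388, -0.01]
force: [-10.6, -0.9, 1.8]
finger_gap: 0.0208
grasp_force: 120.6
time_s: 44.32
tcp_pos: [0.4212, 0.1815, 0.013]
eef_rot: [3.117, 0.39, -0.0]
force: [-1.8, 5.1, 1.9]
finger_gap: 0.0212
grasp_force: 145.6
```

```bash
python3 -m inch '[[50,[0,0,0],0],[50,[0,0,0],0],[50,[-0.003,0,0],0],[50,[0,0,-0.03],0],[50,[0,0,-0.04],0],[50,[0,0,-0.04],0],[0,[0,0,-0.04],0],[0,[0,0,0],0],[0,[0,0,0],0],[0,[0,0,0],0]]'; python3 - <<'E'
from h import *
plan(.455,.187,.075)
C=cal('wrist'); im=snap('wrist','w13')
g=cv2.cvtColor(im,cv2.COLOR_BGR2GRAY).astype(int)
c=int(w2px('wrist',(.44,.26,.058),C)[0])
for z in(.058,.066,.08): print(z,[w2px('wrist',(*(np.array([.603,.223])-.16*np.array([.971,.239])+ y*np.array([-.239,.971])),z),C).round(1) for y in(-.15,.15)])
for u in(60,120,160,440,480): print(u,g[100:260:8,u])
for v in (100,140): 
    m=np.where(g[v]>150)[0]; print(v,m.min(),m.max())
E
```

```text
time_s: 45.58
tcp_pos: [0.4179, 0.1801, 0.1618]
eef_rot: [3.118, 0.382, -0.004]
force: [-0.1, -0.3, 0.3]
finger_gap: 0.0004
grasp_force: 0.0
t 45.58 tcp [0.4179 0.1801 0.1618] x [ 0.97   0.241 -0.003] y [ 0.241 -0.97  -0.   ] z [-0.002 -0.    -1.   ] F [-0.1 -0.3  0.3] gap 0.0004 g 0.0
yaw -76.0 turn 0 shift [0.0379 0.0023 0.0867]
0.058 [array([518.4, 165.5]), array([ 57.1, 165.1])]
0.066 [array([526.1, 167.6]), array([ 49.7, 167.2])]
0.08 [array([540.9, 171.6]), array([ 35.6, 171.1])]
60 [226 226 226 227 227 227 227 227 227 102 102 102 102 101 101 100 104 102
 100 102]
120 [135 134 176 178 174 177 178 177 174 102  99 102 107 105 102 101 104 102
 107 101]
160 [177 177 177 181 175 180 178 178 175  79  77  76  79  74  76  77  75  76
  75  75]
440 [182 190 228 228 228 229 228 228 226 108 105 104 107 102 102 102 105 107
 104 104]
480 [226 226 228 226 227 227 227 227 227 106 103 104 102 101 103  99 104 101
 101 104]
100 39 526
140 46 519
```

The lid's front edge is 464 px wide, against 461 px predicted for fully shut, so it is shut to about 0.01 rad. One gentle press makes sure.

```bash
python3 -m inch '[[0,[0.038,0.002,0.03],0],[0,[0,0,0.04],0],[0,[0,0,0.02],0],[0,[0,0,0.006],0],[0,[0,0,0.004],0],[0,[0,0,0],0]]'; python3 -m inch '[[0,[0,0,0.003],0],[0,[0,0,0.002],0],[0,[0,0,0],0]]'
```

```text
time_s: 46.38
tcp_pos: [0.4561, 0.1876, 0.0633]
eef_rot: [3.118, 0.382, 0.001]
force: [0.3, -0.2, 0.0]
finger_gap: -0.0001
grasp_force: 0.0
time_s: 46.75
tcp_pos: [0.4559, 0.1875, 0.058]
eef_rot: [-3.118, -0.382, -0.0]
force: [-0.3, -0.0, 0.6]
finger_gap: -0.0001
grasp_force: 0.8
```

```bash
python3 -m inch '[[0,[0,0,0.002],0],[0,[0,0,0],0]]'; python3 -m inch '[[0,[0,0,0.002],0],[0,[0,0,0],0]]'
```

```text
time_s: 47.0
tcp_pos: [0.456, 0.1876, 0.0578]
eef_rot: [3.118, 0.383, 0.001]
force: [-8.9, -2.4, 25.0]
finger_gap: 0.0001
grasp_force: 12.1
time_s: 47.25
tcp_pos: [0.4561, 0.1876, 0.0576]
eef_rot: [3.118, 0.383, 0.002]
force: [-17.6, -4.7, 47.6]
finger_gap: -0.0
grasp_force: 23.3
```

```bash
python3 -m inch '[[40,[0,0,-0.03],0],[60,[0,0,-0.05],0],[80,[0,0,-0.06],0],[80,[0,0,-0.02],-9.5],[80,[0,0,0],-9.5],[80,[0,0,0],-9.5],[80,[0,0,0],-9.5],[80,[0,0,0],-9.5],[80,[0,0,0],-9.5]]'; python3 - <<'E'
from h import *
plan(.503,-.25,.21,-19)
E
```

```text
time_s: 48.38
tcp_pos: [0.4558, 0.1875, 0.2139]
eef_rot: [2.553, 1.831, 0.0]
force: [-0.1, 0.6, 0.1]
finger_gap: 0.0685
grasp_force: 0.0
t 48.38 tcp [0.4558 0.1875 0.2139] x [0.321 0.947 0.   ] y [ 0.947 -0.321  0.   ] z [ 0. -0. -1.] F [-0.1  0.6  0.1] gap 0.0685 g 0.0
yaw -18.7 turn 0.3 shift [-0.3983  0.1871  0.0039]
```

```bash
python3 -m inch '[[80,[-0.0443,0.0208,0],0],[80,[-0.0443,0.0208,0],0],[80,[-0.0443,0.0208,0],0],[80,[-0.0443,0.0208,0],0],[80,[-0.0443,0.0208,0],0],[80,[-0.0443,0.0208,0],0],[80,[-0.0443,0.0208,0],0],[80,[-0.0443,0.0208,0],0],[80,[-0.0443,0.0208,0],0],[80,[0,0,0],0],[80,[0,0,0],0],[80,[0,0,0],0]]'; python3 - <<'E'
from h import *
p,r=st(); T=tin_rim('w14',(.485,-.302),.016,.071)
im=cv2.imread('pics/w14.png'); C=cal('wrist')
d=np.array([.326,.945])
print('tab top pred',w2px('wrist',(*(T+.055*d),.046),C), 'base pred', w2px('wrist',(*(T+.055*d),.016),C))
c=w2px('wrist',(*(T+.055*d),.046),C).astype(int)
cr=im[c[1]-110:c[1]+190,c[0]-170:c[0]+170]; cv2.imwrite('pics/w14c.png',cv2.resize(cr,None,fx=2,fy=2,interpolation=cv2.INTER_CUBIC)); print(c,cr.shape)
E
```

```text
time_s: 49.88
tcp_pos: [0.5029, -0.2494, 0.2141]
eef_rot: [2.557, 1.825, 0.0]
force: [-0.3, -0.3, -0.5]
finger_gap: 0.0683
grasp_force: 0.0
t 49.88 tcp [ 0.5029 -0.2494  0.2141] x [0.325 0.946 0.   ] y [ 0.946 -0.325  0.   ] z [ 0.  0. -1.] F [-0.3 -0.3 -0.5] gap 0.0683 g 0.0
tin [ 0.4803 -0.302 ] score 59.9 visible 1.0
tab top pred [278.57351577 191.84864507] base pred [278.91877603 184.37276718]
[278 191] (300, 340, 3)
```

```bash
python3 - <<'E'
import cv2
g=cv2.cvtColor(cv2.imread('pics/w14.png'),cv2.COLOR_BGR2GRAY)
g=cv2.GaussianBlur(g,(0,0),1)
for v in range(172,208,4): print(v,g[v,244:314:3])
print(g[160:240:3,278])
E
```

```text
172 [ 60  61  78 110 149 180 193 195 193 191 198 194 196 191 190 193 187 188
 177 153 117  84  63  59]
176 [133 173 192 199 201 202 200 171 149 147 151 149 152 148 149 147 147 150
 175 202 202 196 179 140]
180 [203 203 202 201 201 202 184 144 123 124 124 126 126 126 125 125 125 140
 179 202 203 204 204 202]
184 [204 204 203 202 203 198 141 101  99  98  98 100 100  99  99 100 101 122
 174 203 203 204 205 204]
188 [204 204 202 202 204 199 189 190 192 192 191 190 192 193 192 193 194 186
 194 205 205 204 203 203]
192 [202 202 201 202 203 200 211 220 221 220 220 220 221 220 219 221 224 211
 201 202 202 201 201 202]
196 [202 201 201 201 203 199 209 219 219 218 219 220 220 219 220 223 222 209
 200 201 200 199 199 200]
200 [202 202 202 202 203 201 205 210 209 210 209 212 213 213 214 213 212 206
 201 200 199 199 199 199]
204 [201 203 203 202 201 201 203 203 204 204 204 205 203 201 203 202 202 203
 203 201 201 201 201 199]
[ 60  58  71 171 193 155 144 112 100 159 218 220 220 216 205 204 206 207
 205 205 204 204 202 202 202 202 200]
```

The tab's top is at about (279,194), as predicted. Down and grip.

```bash
python3 -m inch '[[80,[-0.0037,-0.0044,0.04],0],[80,[0,0,0.05],0],[80,[0,0,0.05],0],[80,[0,0,0.03],0],[80,[0,0,0.013],0],[80,[0,0,0],0],[20,[0,0,0],0],[20,[0,0,0],0],[20,[0,0,0],0],[20,[0,0,0],0],[20,[0,0,0],0],[20,[0,0,0],0]]'; python3 - <<'E'
from h import *
st()
E
```

```text
time_s: 51.42
tcp_pos: [0.498, -0.2528, 0.0323]
eef_rot: [2.556, 1.823, 0.001]
force: [-0.6, 1.1, 6.6]
finger_gap: 0.0284
grasp_force: 59.7
t 51.42 tcp [ 0.498  -0.2528  0.0323] x [ 0.326  0.945 -0.001] y [ 0.945 -0.326  0.002] z [ 0.002 -0.001 -1.   ] F [-0.6  1.1  6.6] gap 0.0284 g 59.7
```

```bash
python3 -m inch '[[10,[0,0,-0.02],0],[10,[0,0,-0.04],0],[10,[0,0,-0.06],0],[10,[0,0,-0.06],0],[10,[0,0,-0.04],0],[10,[0.038,0.009,0],0],[10,[0.038,0.009,0],0],[10,[0.038,0.009,0],0],[10,[0.038,0.009,0],0],[10,[0,0,0],0],[10,[0,0,0],0],[10,[0,0,0],0]]'; python3 - <<'E'
from h import *
st(); tin_rim('w15',(.5965,-.0752)); 
E
```

```text
time_s: 52.92
tcp_pos: [0.5807, -0.1214, 0.2511]
eef_rot: [2.559, 1.822, -0.0]
force: [0.2, 1.1, -0.7]
finger_gap: 0.0279
grasp_force: 59.5
t 52.92 tcp [ 0.5807 -0.1214  0.2511] x [ 0.327  0.945 -0.   ] y [ 0.945 -0.327  0.   ] z [ 0. -0. -1.] F [ 0.2  1.1 -0.7] gap 0.0279 g 59.5
tin [ 0.5965 -0.0752] score 60.0 visible 1.0
```

```bash
sed -i 's/np.clip((a-b)\[m\],-60,60)/np.clip((a-b)[m],-90,130)/; s/prof(T,r-.001);b=prof(T,r+.005)/prof(T,r-.001);b=prof(T,r+.003)/' h.py; python3 - <<'E'
from h import *
for T0 in((.5965,-.0752),(.61,-.06),(.585,-.09)): tin_rim('w16',T0)
C=cal('wrist'); im=cv2.imread('pics/w16.png'); T=(.5965,-.0752)
for r in(.066,.070):
    for a in np.arange(0,6.28,.05):
        u,v=w2px('wrist',(T[0]+r*np.cos(a),T[1]+r*np.sin(a),.075),C).round().astype(int)
        if 0<=u<560 and 0<=v<420: im[v,u]=(0,0,255)
a=cv2.imread('pics/s12.png')
cv2.imwrite('pics/v14.png',im)
E
```

```text
tin [ 0.5965 -0.0752] score 90.4 visible 1.0
tin [ 0.596  -0.0753] score 90.9 visible 1.0
tin [ 0.5963 -0.0753] score 91.2 visible 1.0
```

View pics/v14.png

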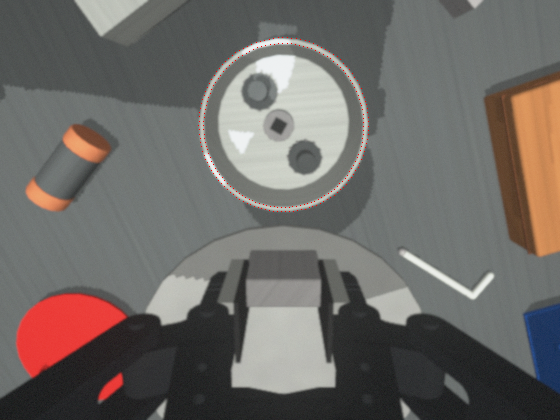

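This last view shows the three wrong parts standing upright in the tin, at (260,90), (279,125) and (304,157). The rim fit matches, and the lid is held level with its near edge at (283,226). From that I check the lid's centre in the grip.

```bash
python3 - <<'E'
from h import *
p,r=st(); d=r[:2,0]
e=px2w('wrist',283,226,.235)[:2]; L=e-.072*d
print('lid centre rel tcp',L-p[:2],'in tool',r[:2,:2].T@(L-p[:2]),'earlier',r[:2,:2].T@np.array([-.0177,-.0492]))
# lid rim fit with visible upper arc only
C=cal('wrist'); g=cv2.GaussianBlur(cv2.cvtColor(cv2.imread('pics/w16.png'),cv2.COLOR_BGR2GRAY),(0,0),1).astype(int)
pts=[]
for u in range(215,350,5):
    col=g[212:245,u]; k=np.argmax(np.diff(col)); pts.append(px2w('wrist',u,212.5+k,.234,C)[:2])
from scipy.optimize import least_squares
P=np.array(pts); s=least_squares(lambda q:np.hypot(*(P-q).T)-.072,p[:2]-.055*d,loss='soft_l1',f_scale=.001); print('fit',s.x,'tool',r[:2,:2].T@(s.x-p[:2]),np.abs(s.fun).mean())
for L in (s.x,p[:2]+[-.0177,-.0492]): print('tool shift to tin',r[:2,:2].T@(np.array([.5963,-.0753])-L))
E
```

```text
t 53.12 tcp [ 0.5809 -0.121   0.251 ] x [ 0.327  0.945 -0.   ] y [ 0.945 -0.327  0.   ] z [ 0. -0. -1.] F [-0.3  0.6 -1.7] gap 0.0285 g 59.5
lid centre rel tcp [-0.01814247 -0.05055722] in tool [-0.05371023 -0.00062682] earlier [-0.05228293 -0.00065212]
fit [ 0.56268018 -0.17213378] tool [-0.05423186 -0.00048142] 0.00017887969670810644
tool shift to tin [0.10250393 0.00013354]
tool shift to tin [0.100555   0.00030423]
```

```bash
python3 -m inch '[[10,[0.0335,0,0],0],[10,[0.034,0,0],0],[10,[0.034,0,0],0],[10,[0,0,0.04],0],[10,[0,0,0.04],0],[10,[0,0,0.035],0],[10,[0,0,0.02],0],[10,[0,0,0],0],[10,[0,0,0],0]]'; python3 - <<'E'
from h import *
plan(.5963+.0182,-.0753+.0502,.0955)
E
```

```text
time_s: 54.25
tcp_pos: [0.6147, -0.0248, 0.1171]
eef_rot: [2.557, 1.823, 0.002]
force: [-0.1, 0.4, -1.2]
finger_gap: 0.0282
grasp_force: 59.5
t 54.25 tcp [ 0.6147 -0.0248  0.1171] x [0.326 0.945 0.   ] y [ 0.945 -0.326  0.002] z [ 0.002 -0.    -1.   ] F [-0.1  0.4 -1.2] gap 0.0282 g 59.5
yaw -19.0 turn 0 shift [-0.0003 -0.0001  0.0216]
```

```bash
python3 -m inch '[[10,[0,0,0.006],0],[10,[0,0,0.006],0],[10,[0,0,0.005],0],[10,[0,0,0.003],0],[10,[0,0,0],0]]'; python3 -c "
from h import *
st()"
```

```text
time_s: 54.88
tcp_pos: [0.6141, -0.0246, 0.0958]
eef_rot: [-2.558, -1.824, 0.0]
force: [0.5, 0.1, -0.2]
finger_gap: 0.028
grasp_force: 59.5
t 54.88 tcp [ 0.6141 -0.0246  0.0958] x [ 0.326  0.945 -0.   ] y [ 0.945 -0.326 -0.   ] z [-0. -0. -1.] F [ 0.5  0.1 -0.2] gap 0.028 g 59.5
```

```bash
python3 -m inch '[[10,[0,0,0.001],0],[10,[0,0,0],0],[60,[0,0,0],0],[70,[0,0,0],0],[70,[0,0,0],0],[80,[0,0,-0.02],0],[80,[0,0,-0.04],0],[80,[0,0,-0.05],0],[80,[0,0,-0.03],0],[80,[-0.04,0,0],0],[80,[0,0,0],0],[80,[0,0,0],0]]'; python3 - <<'E'
from h import *
st(); L=tin_rim('w17',(.5963,-.0753),.0785,.0715)
C=cal('wrist'); g=cv2.GaussianBlur(cv2.cvtColor(cv2.imread('pics/w17.png'),cv2.COLOR_BGR2GRAY),(0,0),1).astype(int)
# lid disc level check: fit centre+height+tilt from edge points
from scipy.optimize import least_squares
pts=[]
for a in np.radians(np.arange(0,360,5)):
    rr=np.arange(.066,.080,.0004); q=[w2px('wrist',(L[0]+x*np.cos(a),L[1]+x*np.sin(a),.079),C) for x in rr]
    q=np.array(q); 
    if q.min()<1 or q[:,0].max()>558 or q[:,1].max()>418: continue
    v=cv2.remap(g.astype(np.float32),q[:,:1].astype(np.float32),q[:,1:].astype(np.float32),1)[:,0]
    k=np.argmin(np.diff(v[::2])); 
    if v[2*k]-v[2*k+2]>15: pts.append((a,*q[2*k+1]))
pts=np.array(pts); 
def res(p):
    n=np.array([p[3],p[4],1]); out=[]
    for a,u,v in pts:
        x=np.array([p[0]+.072*np.cos(a),p[1]+.072*np.sin(a)]); z=p[2]-p[3]*.072*np.cos(a)-p[4]*.072*np.sin(a)
        out+=list(w2px('wrist',(*x,z),C)-[u,v])
    return np.array(out)
s=least_squares(res,[*L,.079,0,0],loss='soft_l1',f_scale=1); print(len(pts),'centre',s.x[:2],'ztop',s.x[2],'tilt',s.x[3:],'rms px',np.sqrt((s.fun**2).mean()))
for n in('scene','side'): snap(n,'end_'+n)
E
```

```text
time_s: 56.38
tcp_pos: [0.6011, -0.0621, 0.2347]
eef_rot: [-2.558, -1.823, 0.0]
force: [0.9, 0.2, 0.1]
finger_gap: 0.0684
grasp_force: 0.0
t 56.38 tcp [ 0.6011 -0.0621  0.2347] x [0.326 0.945 0.   ] y [ 0.945 -0.326 -0.   ] z [-0.  0. -1.] F [0.9 0.2 0.1] gap 0.0684 g 0.0
tin [ 0.5963 -0.0753] score 48.5 visible 1.0
45 centre [ 0.59597616 -0.07604789] ztop 0.07620871757644812 tilt [-0.00064795 -0.00750775] rms px 0.2217247420339667
```

The lid is level (tilt under 0.01 rad) and centred to about 1 mm, the case is shut, and the arm is clear. Handing in.

```bash
python3 -c "
from workcell import arm
print(arm.job_done())"
```

```text
the job is handed in; nothing more can be done
None
```

I handed the job in at about 57 s of the 210 s: one socket and two adapters moved from the wrong rows into the tin, the case pressed shut, and the tin's lid back on its rim, level and centred to about 1 mm; I did not look into the case again before shutting it, and no verdict came back.

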